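# Stack the second tray on the bench scale

### The job

Take the orange tray of mushroom punnets from the table by its carrying bar and stack it on the tray that stands on the bench scale, the same way along, so that its four corner lugs drop into the lower tray's corner sockets and it sits fully home and level. Keep it upright and set it down gently: do not let it fall, ram it or lean on it, the scale takes no more than 6 kg. Leave everything else on the table where it is.

Things in the scene. Friction and masses are not known exactly. Their poses are not given: they have to be found in the camera images.
- tray_bar (a point): Middle of the carrying bar of the tray to stack: orange latticed stacking tray, 280 (its x) x 190 (y) x 80 mm high, 0.5 to 0.75 kg, standing on its lugs on the table. Bar along x, 20 mm wide, 24 mm high, this point 66 mm above the lugs' undersides and 52 above the inner floor; 3 mm partition below the bar. Free beside the bar for 45 mm each way along x, then low punnets. Symmetric: half turn is the same.
- tray_lug (a point): Centre of the underside of one of that tray's four lugs. Lugs are 16 x 16 mm, 10 mm high, under the corner posts at x +-125, y +-80 mm from the bar's middle. The posts are 30 x 30 mm; each has in its top a square socket 20.5 x 20.5 mm, 14 mm deep, straight above its lug, open upwards.
- scale: White bench scale, fixed; origin on the table under its platform's middle, console on its -x side (to x -225 mm). Steel platform 302 x 212 mm (x, y), lip 18 mm high round it. Its capacity is 6 kg: more than 60 N on it in all, even for an instant, overloads it. On it stands the lower tray, loose and full (0.9 to 1.3 kg), same make and axes as the other; the two weigh up to 20 N together.
- platform (a point): Middle of the platform's top, 56 mm above the table. The lower tray has play inside the lip and its own pose is not reported: its middle is up to 7 mm off this point in x and in y, turned up to 0.5 degrees. Its rim and socket mouths lie 80 mm above this point. Upper bar's middle above this point: 146 mm when the lugs stand on the rim, 136 mm with all four lugs home (side play 2 mm).
- pink_basket: Pink basket heaped with dried mushrooms, 190 x 150 x 95 mm, bystander at the left; origin at the centre of its underside.
- white_basket: White basket heaped with dried mushrooms, 190 x 150 x 95 mm, bystander at the right; origin at the centre of its underside.
- mushroom_a: Single dried mushroom, 46 mm across, 22 mm high, bystander lying between the two trays; origin at the centre of its underside.
- mushroom_b: Another single dried mushroom, 46 mm across, 22 mm high, bystander lying between the two trays; origin at the centre of its underside.
- pack_a: White punnet of mushrooms, 90 x 130 x 38 mm, bystander at the far side; origin at the centre of its underside.
- pack_b: Another white punnet of mushrooms, 90 x 130 x 38 mm, bystander at the far side; origin at the centre of its underside.
- tape_dispenser: Blue tape dispenser, 70 x 50 x 74 mm, bystander at the far side; origin at the centre of its underside.

How it is judged (in metres and radians):
On the way:
1. the tray is lifted off the table and carried over the scale, held clear above the lower tray (z of tray_bar in the frame of scale above 0.206 m and horizontal distance between tray_bar and scale below 0.06 m), for 0.1 s.
At the end, for the whole second after the job is handed in: The tray sits in the lower tray on the scale: bar middle 188 to 194.5 mm above the scale's foot (all four lugs in their sockets), within 18 mm of the scale's middle, along the scale's x axis within 5 degrees, level within 0.9 degrees (z of tray_bar in the frame of scale between 0.188 and 0.1945 m and horizontal distance between tray_bar and scale below 0.018 m and angle between the x axis of tray_bar and the x axis of scale, either way round below 0.09 rad and angle between tray_bar's own z axis and vertical below 0.015 rad); the robot touches nothing.
It fails at once if the scale is overloaded: more than 60 N on it in all (contact force between scale and anything else above 60 N).
It fails at once if the tray is tipped by more than 20 degrees (angle between tray_bar's own z axis and vertical above 0.35 rad).
It fails at once if another thing on the table is moved by more than 20 mm (distance of any of pink_basket, white_basket, mushroom_a, mushroom_b, pack_a, pack_b, tape_dispenser from where it was at the start of the episode above 0.02 m).
It fails at once if the tray is let fall (faster than 0.5 m/s with no finger on it, a drop of about 13 mm) (linear speed of tray above 0.5 m/s and contact force between tray and the fingers below 0.1 N).
It also fails if it takes over 58 s, if anything falls off the work surface, if the arm or the gripper's body presses on something with over 40 N, if the wrist force passes 120 N, or if a joint passes its speed limit or range.

### The arm

A 6-joint arm with a two-finger parallel gripper is mounted at the origin on the work surface. World frame = base frame: x ahead of the robot, y to its left, z up, the work surface at z = 0. Lengths are in mm, angles in degrees, forces in N, time in s.
With the tool pointing down it reaches from about 300 to 850 mm from the base axis. Payload 4.2 kg.
Tool frame: the origin (TCP) lies at the centre of the arm's flange, where the gripper is bolted on; the fingertips stand 191 mm ahead of it and the grasp point (between the pads) lies 172 mm ahead of it; z points along the fingers, y is the direction in which the jaws open and shut (so a half turn about z gives the same grasp; the last joint's range is limited). The gripper opens to 91 mm and grips with 3 to 60 N. Pads are 32 mm wide; open, the fingers measure 118 mm over their backs; the gripper's body (76 mm by 178 mm) begins 60 mm behind the grasp point.
Start: joints at [-71.562, 18.312, 89.639, -0, 72.044, -1.146], TCP at [192.729, -541.737, 404.776] pointing down, gripper open.
Joint ranges: [-177.97, 177.97], [-48.28, 115.42], [12.27, 149.76], [-77.06, 257.06], [2.81, 150.46], [-146.56, 146.56]. Speed limits (degrees/s): [147.25, 147.25, 180, 180, 180, 180].

### API

Orientations are given as [roll, pitch, yaw] about the fixed x, y, z axes, in that order (R = Rz(yaw) Ry(pitch) Rx(roll)).
In Python, from workcell import status, vision, ticket gives the robot as it stands.
- The arm moves only by the shell command python3 -m jog 'ROWS' [FORCE]. ROWS is JSON, a list of rows, each a list of 7 numbers: the finger opening in m, from 0 to 0.0912, then the shift along the tool's x, y, z in m, then the turn, a rotation vector about the tool's x, y, z in rad. A call has 1 to 12 rows; each row shifts and turns the commanded pose from where the row before left it, along the tool's axes as they then stand; what a row does not reach is not made up. A row lasts 1/8 s, in which the tool goes at most 62.5 mm and 10.7 degrees, less where a joint would pass 70% of its speed; a pose out of reach is approached as far as the arm can. A call with a gripper value outside its range is refused whole. The fingers move at their own pace and stop on an object; FORCE is the grip in N (left out, the last holds). Time passes only in rows, so rows that do not move let the fingers close. It gives the time, the measured TCP pose, the force and the opening at its end, in the units of the state.
- status.state(): the state, without advancing time (a new reading comes with each control period).
- vision.grab_frame(name): name is "scene" or "top" or "wrist"; returns a dict with "color" (480x640x3 uint8, blue, green, red), "depth" (480x640 float32, mm along the optical axis (not along the pixel's ray), 0 where there is no reading), "fov_y" (degrees; the focal length in pixels is half the picture's height over the tangent of half this angle, whatever the lens; pixels are square), "cx", "cy" (the principal point, pixels), "k1" (the pictures are not rectified: a ray, as slopes to the right and down, at radius r is drawn at 1 + k1 r^2 times it, then the intrinsics apply), "pose" (4x4, takes a point from camera to world coordinates). Camera axes: x right, y down, z forward; pixel columns grow to the right and rows downward; lengths in mm; the calibration is good to about 2 mm. A picture is of the moment at which its call begins.
- ticket.job_done(): hands the job in, once; it reports no verdict.
Trained networks look in the newest picture that a camera, given by its name, has taken for a name from the list of things; names that differ only in an ending like _2 or _b are one class to them, and where a whole thing is asked for, a point or a joint stands for the part that bears it (a point fixed in the world has none). Each returns a list of dicts, best first, with "p" (0 to 1); they miss things now and then, are a little off and sometimes report something else, mostly with a low value. They report only what shows in the picture. A call takes as long as a camera call.
- vision.find_in(camera, label): "location" ([x, y, z] in mm, in world coordinates, good to about 4 mm: the middle of the surface that is visible of it).
- vision.silhouettes(camera, label): "pixels" (480x640 bool, what is visible of it).
The state is a dict: "time_s": time; "qpos": joint angles; "qvel": joint speeds; "effort": joint torques, N m; "ee_pos": TCP position; "ee_rot": TCP orientation; "force": force on the tool from outside, world axes, zero at the start; "torque": the same for the moment, N m; "gripper_width": finger opening in mm.
Only numpy, scipy, OpenCV 4.12 (cv2) and the standard library are available. Lean on these libraries where they do the work, as an engineer would, in place of code of your own. Each camera call takes 0.05 s, during which the arm holds its last target.

## Working session

There is one attempt and no reset: what is moved stays moved. The work goes in short steps, Python scripts to look and compute and a shell command to move; the robot and the scene stay as the last step left them, time stands still between calls to the robot, and variables do not carry over. Pictures are saved under pics/ and viewed, and the job is handed in when it is done.

```bash
ls; mkdir -p pics; python3 - <<'E'
from workcell import status, vision
import cv2, numpy as np
print(status.state())
for c in ("scene","top","wrist"):
    f=vision.grab_frame(c); cv2.imwrite(f"pics/{c}0.png",f["color"]); print(c,f["fov_y"],f["cx"],f["cy"],f["k1"],np.round(f["pose"],3).tolist())
    for l in ("tray_bar","tray_lug","scale","platform","mushroom_a","tape_dispenser","pink_basket","white_basket","pack_a"):
        print(c,l,[(np.round(d["location"]).tolist(),round(d["p"],2)) for d in vision.find_in(c,l)][:6])
E
```

```text
pics
{'time_s': 0.0, 'qpos': array([-7.15600724e+01,  1.83511575e+01,  8.97070008e+01,  7.17199068e-04,
        7.20430036e+01, -1.14647793e+00]), 'qvel': array([ 0.02713224, -0.00976871,  0.07223846, -0.07081698,  0.00200337,
        0.00778092]), 'effort': array([-3.63296458e-04, -4.12456834e+01, -2.31970829e+01,  7.26626138e-02,
        4.57607908e-02, -1.47348264e-04]), 'ee_pos': array([ 192.6992629 , -541.56821386,  403.92079775]), 'ee_rot': array([-1.79898872e+02, -2.70583055e-03,  1.95861815e+01]), 'force': array([ 0.00880596, -0.27514977, -0.49721263]), 'torque': array([-0.04210242, -0.04398365,  0.00934755]), 'gripper_width': 91.11803519324843}
scene 55.665866988040314 323.7370613792757 238.34315207664832 0.0020567943714660617 [[0.432, 0.585, -0.686, 1611.987], [0.902, -0.296, 0.315, -466.322], [-0.019, -0.755, -0.655, 1061.551], [0.0, 0.0, 0.0, 1.0]]
scene tray_bar [([471.0, 243.0, 38.0], 0.97)]
scene tray_lug [([473.0, 245.0, 36.0], 0.61)]
scene scale [([656.0, -291.0, 55.0], 0.87)]
scene platform [([654.0, -286.0, 52.0], 0.61)]
scene mushroom_a [([476.0, 3.0, 14.0], 0.45)
[... 598 characters left out ...]
m [([347.0, -220.0, 46.0], 0.66)]
top mushroom_a [([628.0, -1.0, 16.0], 0.7), ([466.0, 7.0, 15.0], 0.51)]
top tape_dispenser [([749.0, -173.0, 44.0], 0.84)]
top pink_basket [([438.0, 556.0, 85.0], 0.78)]
top white_basket [([483.0, -553.0, 83.0], 0.79)]
top pack_a [([755.0, -51.0, 28.0], 0.8), ([762.0, 129.0, 25.0], 0.61)]
wrist 59.64981185723466 317.5154541153044 238.15636236121594 0.030083057232600265 [[0.336, -0.91, -0.244, 261.939], [-0.942, -0.325, -0.087, -519.207], [0.0, 0.259, -0.966, 385.567], [0.0, 0.0, 0.0, 1.0]]
wrist tray_bar []
wrist tray_lug []
wrist scale []
wrist platform []
wrist mushroom_a []
wrist tape_dispenser []
wrist pink_basket []
wrist white_basket []
wrist pack_a []
```

View pics/scene0.png

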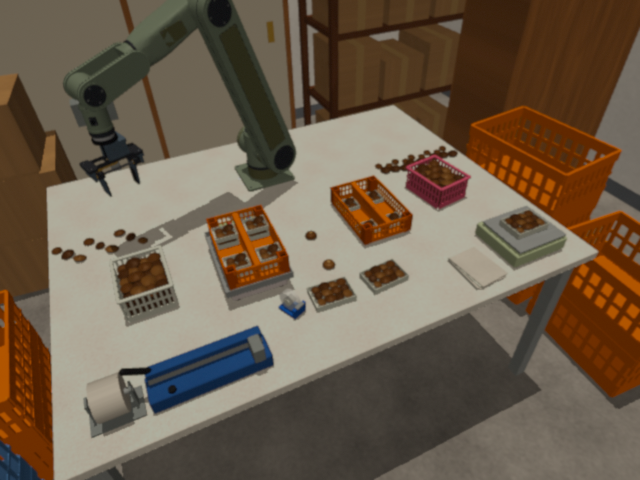

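View pics/top0.png

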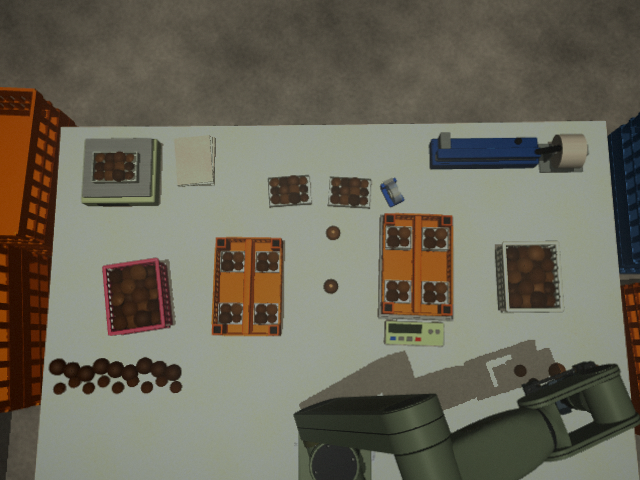

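View pics/wrist0.png

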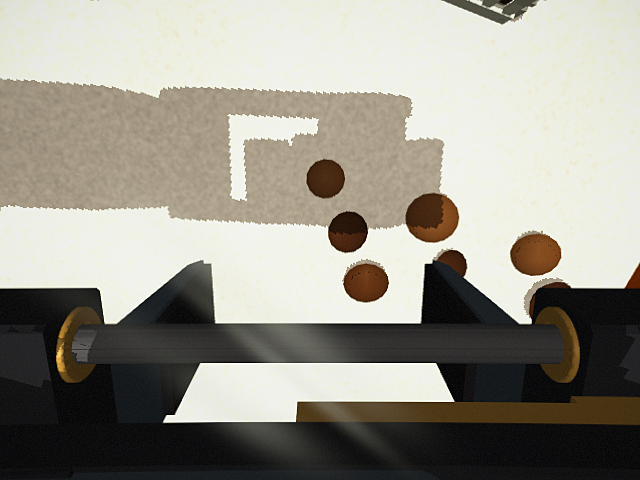

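The views show the loose tray at top px (213–284, 237–335) and the scale tray at (383–453, 214–318). Mushrooms lie at (332, 232) and (330, 286), and the robot is clear of both trays.

```bash
cat > h.py <<'E'
import numpy as np, cv2
from workcell import status, vision
def K(f):
    F=240/np.tan(np.radians(f["fov_y"]/2)); return F
def ray(f,uv):
    uv=np.atleast_2d(np.asarray(uv,float)); F=K(f)
    d=np.c_[(uv[:,0]-f["cx"])/F,(uv[:,1]-f["cy"])/F]; s=d.copy()
    for _ in range(10): s=d/(1+f["k1"]*(s**2).sum(1,keepdims=True))
    return np.c_[s,np.ones(len(s))]
def onplane(f,uv,z):
    r=ray(f,uv)@f["pose"][:3,:3].T; o=f["pose"][:3,3]
    return o+r*((z-o[2])/r[:,2])[:,None]
def cloud(f):
    v,u=np.mgrid[0:480,0:640]; r=ray(f,np.c_[u.ravel(),v.ravel()])*f["depth"].reshape(-1,1)
    return (r@f["pose"][:3,:3].T+f["pose"][:3,3]).reshape(480,640,3)
def proj(f,P):
    P=(np.atleast_2d(P)-f["pose"][:3,3])@f["pose"][:3,:3]; s=P[:,:2]/P[:,2:]; s=s*(1+f["k1"]*(s**2).sum(1,keepdims=True))
    return s*K(f)+[f["cx"],f["cy"]]
def orange(f):
    h=cv2.cvtColor(f["color"],cv2.COLOR_BGR2HSV); return ((h[...,0]>5)&(h[...,0]<16)&(h[...,1]>200)&(h[...,2]>110))
E
python3 - <<'E'
from h import *
f=vision.grab_frame("top"); C=cloud(f); m=orange(f)&(C[...,2]>0)
for n,z,b in (("A",80,(200,220,300,350)),("B",136,(370,200,465,325))):
    mm=np.zeros_like(m); mm[b[1]:b[3],b[0]:b[2]]=1; mm&=m&(abs(C[...,2]-z)<10)
    P=C[mm]; print(n,len(P),np.median(P[:,2]),cv2.minAreaRect(P[:,:2].astype(np.float32)))
s=status.state(); 
from scipy.spatial.transform import Rotation as R
T=R.from_euler('xyz',s["ee_rot"],degrees=True).as_matrix(); print(T.round(3))
w=vision.grab_frame("wrist"); print("cam in tool", (T.T@(w["pose"][:3,3]-s["ee_pos"])).round(1),(T.T@w["pose"][:3,:3]).round(3).tolist())
E
```

```text
A 423 77.25922519219239 ((447.20159912109375, 264.9404602050781), (169.1546173095703, 272.8699645996094), 53.50621032714844)
B 602 132.8422007280227 ((516.385498046875, -233.00003051757812), (182.7334442138672, 275.5707092285156), 88.42461395263672)
[[ 0.942  0.335  0.   ]
 [ 0.335 -0.942 -0.   ]
 [-0.     0.    -1.   ]]
cam in tool [72.8  2.  19.2] [[0.001, -0.966, -0.259], [1.0, 0.001, 0.0], [0.0, -0.259, 0.966]]
```

```bash
python3 -m jog '[[0.09,0.042,-0.026,-0.034,0,0,0],[0.09,0.042,-0.026,-0.034,0,0,0],[0.09,0.042,-0.026,-0.034,0,0,0],[0.09,0.042,-0.026,-0.034,0,0,0],[0.09,0.042,-0.026,-0.034,0,0,0],[0.09,0.042,-0.026,-0.034,0,0,0],[0.09,0.042,-0.026,-0.034,0,0,0],[0.09,0.042,-0.026,-0.034,0,0,0],[0.09,0,0,0,0,0,0.114],[0.09,0,0,0,0,0,0.114],[0.09,0,0,0,0,0,0.114],[0.09,0,0,0,0,0,0]]' && python3 - <<'E'
from h import *
f=vision.grab_frame("wrist"); cv2.imwrite("pics/wB.png",f["color"]); np.save("fB.npy",f,allow_pickle=True)
s=status.state(); print(s["ee_pos"],s["ee_rot"],s["qpos"],s["time_s"])
f=vision.grab_frame("top"); cv2.imwrite("pics/top1.png",cv2.resize(f["color"][190:350,190:470],None,fx=2.8,fy=2.8,interpolation=cv2.INTER_CUBIC))
E
```

```text
time_s: 3.1
ee_pos: [439.6, -233.0, 676.8]
ee_rot: [180.0, -0.0, 0.1]
force: [0.6, -0.8, 0.8]
gripper_width: 89.8
[ 439.52072042 -233.08823731  676.78828327] [ 1.79995210e+02 -2.62969878e-03  1.02026667e-01] [-2.92617617e+01  8.83685178e+00  6.43387237e+01 -3.01448117e-03
  1.06819784e+02  6.06353393e+01] 3.15
```

View pics/wB.png

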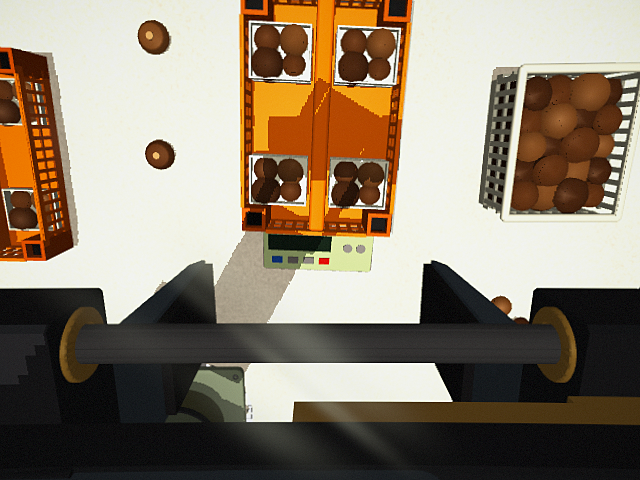

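View pics/top1.png

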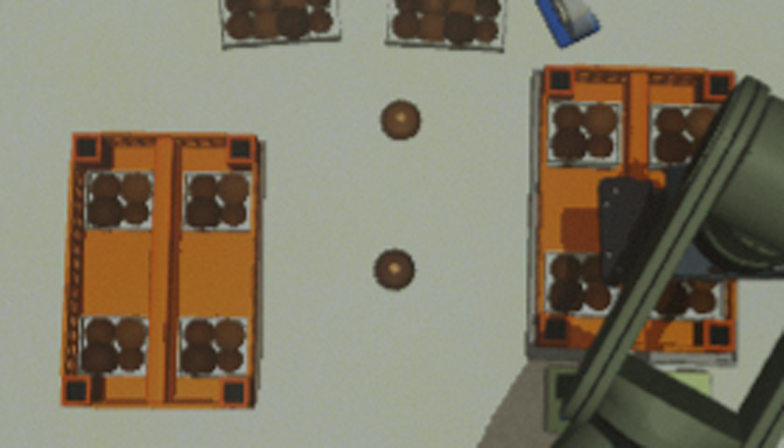

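The wrist picture shows the scale tray's near sockets at about (256, 220) and (378, 222). The far ones are cut off at the top edge, so I'll shift the camera forward.

```bash
python3 -m jog '[[0.09,0.044,0,0,0,0,0],[0.09,0,0,0,0,0,0],[0.09,0,0,0,0,0,0]]' && python3 - <<'E'
from h import *
f=vision.grab_frame("wrist"); s=status.state(); f["ee"]=s["ee_pos"]; f["rot"]=s["ee_rot"]; np.save("fB.npy",f,allow_pickle=True)
cv2.imwrite("pics/wB2.png",cv2.resize(f["color"][20:300,220:420],None,fx=2.1,fy=2.1,interpolation=cv2.INTER_CUBIC))
s=status.state(); print(s["ee_pos"],s["ee_rot"],s["time_s"],np.abs(s["qvel"]).max())
print(onplane(f,[(256,40),(398,46),(256,260),(378,262)],136).round(1))
E
```

```text
time_s: 3.58
ee_pos: [483.5, -233.2, 676.6]
ee_rot: [-180.0, 0.1, 0.0]
force: [0.3, -0.3, 0.1]
gripper_width: 90.3
[ 483.00486989 -233.09404194  677.04890947] [1.79984157e+02 4.19533449e-03 7.41606620e-03] 3.625 0.6833923454738611
[[ 649.4 -165.   136. ]
 [ 643.4 -326.7  136. ]
 [ 386.6 -154.9  136. ]
 [ 384.1 -314.5  136. ]]
```

View pics/wB2.png

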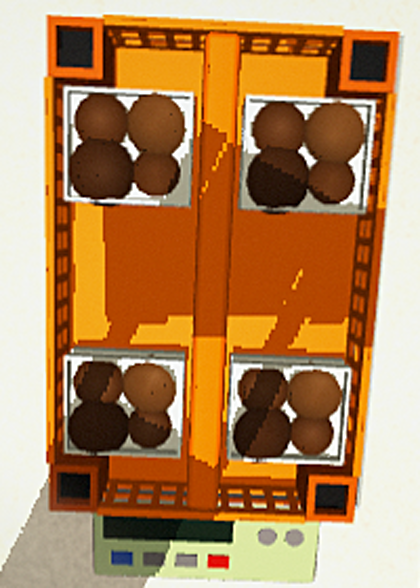

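```bash
cat >> h.py <<'E'
from scipy.optimize import minimize
def fit(f,x0,z):
    red=cv2.GaussianBlur(f["color"][...,2].astype(np.float32),(0,0),0.6)
    g=np.arange(-14.5,14.6,0.5); a,b=[q.ravel() for q in np.meshgrid(g,g)]
    ins=(np.maximum(abs(a),abs(b))<10.25)
    L=np.array([(sx*125,sy*80) for sx in(1,-1) for sy in(1,-1)])
    def vals(p):
        c,s=np.cos(p[2]),np.sin(p[2]); zz=p[3] if len(p)>3 else z; out=[]
        for l in L:
            X=np.c_[a+l[0],b+l[1]]; W=np.c_[p[0]+c*X[:,0]-s*X[:,1],p[1]+s*X[:,0]+c*X[:,1],np.full(len(a),zz)]
            uv=proj(f,W).astype(np.float32)
            out.append(cv2.remap(red,uv[:,0],uv[:,1],cv2.INTER_LINEAR).ravel())
        return out
    cost=lambda p: sum(v[ins].mean()-v[~ins].mean() for v in vals(p))
    def run(x0,st):
        S=np.vstack([x0]+[np.array(x0)+np.eye(len(x0))[i]*st[i] for i in range(len(x0))])
        return minimize(cost,x0,method="Nelder-Mead",options=dict(initial_simplex=S,xatol=1e-4,fatol=1e-3,maxiter=2000))
    r=run(x0,[6,6,.03]); r=run(r.x,[2,2,.01]); r4=run(list(r.x)+[z],[1,1,.01,4])
    return r.x,r.fun,r4.x,r4.fun
E
python3 - <<'E'
from h import *
f=np.load("fB.npy",allow_pickle=True).item()
x=fit(f,[516,-240,-0.038],136); print(x, f["ee"],f["rot"])
from scipy.spatial.transform import Rotation as R
T=R.from_euler('xyz',f["rot"],degrees=True).as_matrix(); print("cam in tool", (T.T@(f["pose"][:3,3]-f["ee"])).round(1))
ft=vision.grab_frame("top"); print("top A",fit(ft,[455,248,-0.01],80))
E
```

```text
(array([ 5.19057134e+02, -2.38614749e+02, -4.21271832e-02]), np.float64(-610.222412109375), array([ 5.19036242e+02, -2.38578899e+02, -4.23973785e-02,  1.37067095e+02]), np.float64(-612.5848388671875)) [ 483.00486989 -233.09404194  677.04890947] [1.79984157e+02 4.19533449e-03 7.41606620e-03]
cam in tool [73.9  2.  19.8]
top A (array([ 4.66821574e+02,  2.49381040e+02, -1.90204391e-02]), np.float64(-253.60000610351562), array([ 4.66529257e+02,  2.48870795e+02, -1.92748964e-02,  8.36340474e+01]), np.float64(-254.1719970703125))
```

```bash
python3 -m jog '[[0.09,-0.006,-0.0545,0.0062,0,0,0],[0.09,-0.006,-0.0545,0.0062,0,0,0],[0.09,-0.006,-0.0545,0.0062,0,0,0],[0.09,-0.006,-0.0545,0.0062,0,0,0],[0.09,-0.006,-0.0545,0.0062,0,0,0],[0.09,-0.006,-0.0545,0.0062,0,0,0],[0.09,-0.006,-0.0545,0.0062,0,0,0],[0.09,-0.006,-0.0545,0.0062,0,0,0],[0.09,-0.006,-0.0545,0.0062,0,0,0],[0.09,0,0,0,0,0,0],[0.09,0,0,0,0,0,0],[0.09,0,0,0,0,0,0]]' && python3 - <<'E'
from h import *
f=vision.grab_frame("wrist"); s=status.state(); f["ee"]=s["ee_pos"]; f["rot"]=s["ee_rot"]; np.save("fA.npy",f,allow_pickle=True)
cv2.imwrite("pics/wA.png",f["color"])
print(s["ee_pos"],s["ee_rot"],s["time_s"],np.abs(s["qvel"]).max(),s["qpos"])
print(fit(f,[466,249,-0.02],80))
ft=vision.grab_frame("top"); print("top B",fit(ft,[519,-238,-0.042],136))
E
```

```text
time_s: 5.18
ee_pos: [429.5, 256.0, 621.7]
ee_rot: [-180.0, -0.1, -0.1]
force: [0.1, 0.0, 0.8]
gripper_width: 90.1
[429.63273352 255.97797824 621.5841551 ] [-1.79984229e+02 -6.43113311e-02 -1.29686522e-01] 5.225 0.22466885186635374 [ 2.94743610e+01  8.16090677e+00  7.28396990e+01 -1.82792058e-02
  9.89356865e+01  1.19601189e+02]
(array([ 4.66303037e+02,  2.45619353e+02, -1.82782527e-02]), np.float64(-607.3145141601562), array([ 4.66294847e+02,  2.45596227e+02, -1.83131590e-02,  8.13049292e+01]), np.float64(-611.795166015625))
top B (array([ 5.19509120e+02, -2.35686333e+02, -4.33344710e-02]), np.float64(-236.46372985839844), array([ 5.19505893e+02, -2.35701507e+02, -4.34022387e-02,  1.35963466e+02]), np.float64(-236.47471618652344))
```

View pics/wA.png

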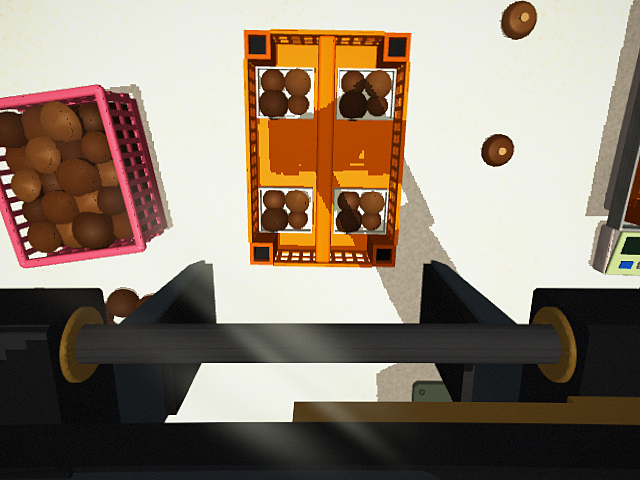

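Wrist and top cameras agree on the tray-to-tray offset to about 1 mm. The wrist-camera pose shows about 2 mm of y bias against the finger symmetry. I'll descend above the bar and look again.

```bash
python3 -m jog '[[0.09,0,0,0,0,0,0.016],[0.09,0.0053,0.0011,0.046,0,0,0],[0.09,0.0053,0.0011,0.046,0,0,0],[0.09,0.0053,0.0011,0.046,0,0,0],[0.09,0.0053,0.0011,0.046,0,0,0],[0.09,0.0053,0.0011,0.046,0,0,0],[0.09,0.0053,0.0011,0.046,0,0,0],[0.09,0.0053,0.0011,0.046,0,0,0],[0.09,0,0,0,0,0,0],[0.09,0,0,0,0,0,0]]' && python3 - <<'E'
from h import *
f=vision.grab_frame("wrist"); s=status.state(); f["ee"]=s["ee_pos"]; f["rot"]=s["ee_rot"]; np.save("fA2.npy",f,allow_pickle=True)
cv2.imwrite("pics/wA2.png",f["color"])
print(s["ee_pos"],s["ee_rot"],s["time_s"])
E
```

```text
time_s: 6.52
ee_pos: [467.3, 249.3, 300.5]
ee_rot: [-179.9, -0.1, -1.0]
force: [0.7, 0.4, 0.5]
gripper_width: 89.8
[467.3280464  249.33434239 301.07095625] [-179.8943084    -0.20479253   -0.94805206] 6.575
```

View pics/wA2.png

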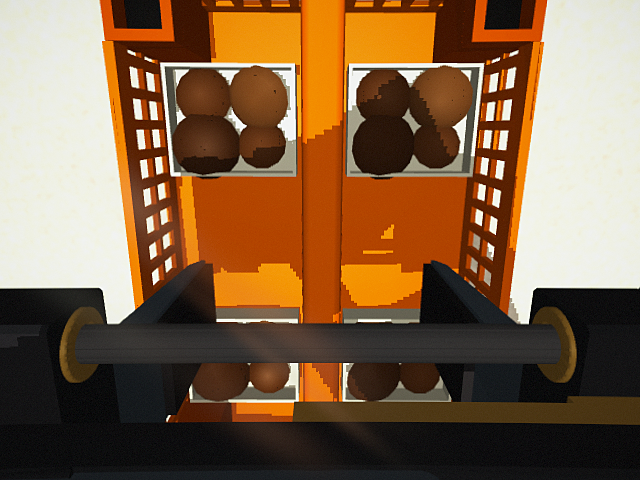

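Bar is centred at column 322 and the fingers at 318, so the bar sits about 2.5 mm to tool +y. I'll correct that while descending.

```bash
python3 -m jog '[[0.09,-0.001,0.0023,0.03,0,0,0],[0.09,0,0,0.025,0,0,0],[0.09,0,0,0.0075,0,0,0],[0.09,0,0,0,0,0,0],[0.09,0,0,0,0,0,0]]' && python3 - <<'E'
from h import *
f=vision.grab_frame("wrist"); s=status.state(); f["ee"]=s["ee_pos"]; f["rot"]=s["ee_rot"]; np.save("fA3.npy",f,allow_pickle=True)
cv2.imwrite("pics/wA3.png",f["color"])
print(s["ee_pos"],s["ee_rot"],s["time_s"],s["force"])
E
```

```text
time_s: 7.2
ee_pos: [466.1, 247.1, 237.8]
ee_rot: [-179.9, -0.1, -0.9]
force: [-0.0, -0.2, 0.8]
gripper_width: 90.3
[466.04024946 246.9981143  237.70533951] [-1.79934051e+02 -1.34952330e-01 -9.28996017e-01] 7.25 [ 0.25508313  0.36247309 -0.21925912]
```

View pics/wA3.png

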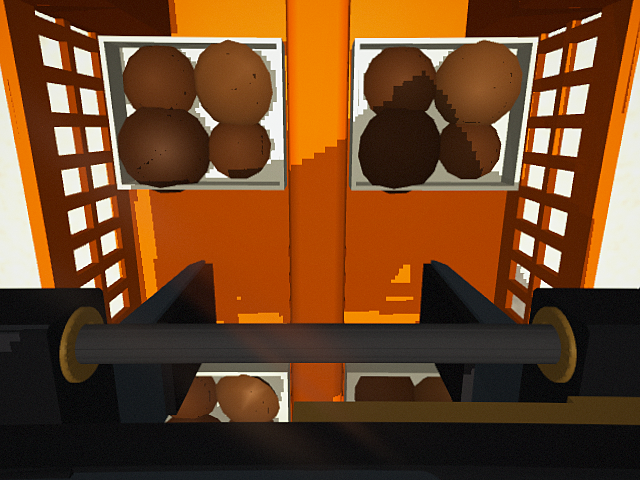

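The bar spans columns 290–345, centred on the fingers, so I'll close.

```bash
python3 -m jog '[[0.015,0,0,0,0,0,0],[0.015,0,0,0,0,0,0],[0.015,0,0,0,0,0,0],[0.015,0,0,0,0,0,0],[0.015,0,0,0,0,0,0],[0.015,0,0,0,0,0,0],[0.015,0,0,0,0,0,0],[0.015,0,0,0,0,0,0]]' 50 && python3 - <<'E'
from h import *
f=vision.grab_frame("wrist"); s=status.state(); f["ee"]=s["ee_pos"]; f["rot"]=s["ee_rot"]; np.save("fA4.npy",f,allow_pickle=True)
cv2.imwrite("pics/wA4.png",f["color"])
print(s["ee_pos"],s["ee_rot"],s["time_s"],s["force"],s["torque"])
g=np.load("fA3.npy",allow_pickle=True).item()
a=[cv2.cvtColor(q["color"][5:200,95:540],cv2.COLOR_BGR2GRAY).astype(np.float32) for q in (g,f)]
print(cv2.phaseCorrelate(*a,cv2.createHanningWindow(a[0].shape[::-1],cv2.CV_32F)))
E
```

```text
time_s: 8.25
ee_pos: [465.6, 246.9, 236.4]
ee_rot: [-180.0, -0.0, -1.0]
force: [-0.2, 0.3, -0.7]
gripper_width: 19.8
[465.64651344 246.89954167 236.39115102] [-1.79978922e+02 -1.42249831e-03 -9.66638888e-01] 8.3 [ 0.07416176  0.46548279 -0.69740904] [ 0.12698952 -0.0392366  -0.1710361 ]
((0.02059295547309148, -2.843412214144891), 0.9114858100043403)
```

View pics/wA4.png

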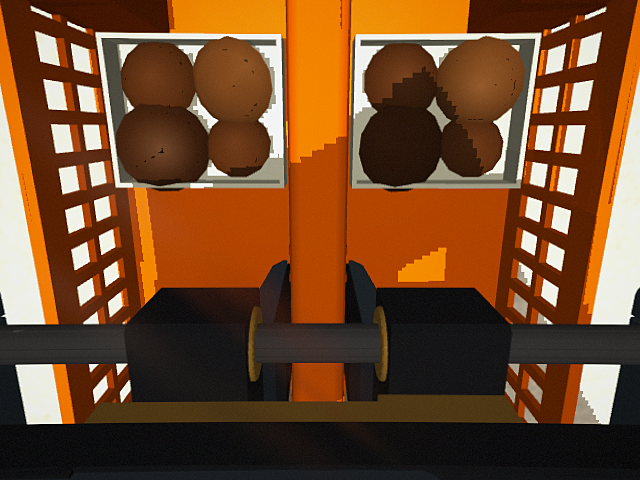

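No lateral shift on gripping and the opening is 19.8 mm, so the bar is held. Lifting.

```bash
python3 -m jog '[[0.015,0,0,-0.002,0,0,0],[0.015,0,0,-0.005,0,0,0],[0.015,0,0,-0.008,0,0,0],[0.015,0,0,0,0,0,0],[0.015,0,0,0,0,0,0]]' 60 && python3 - <<'E'
from h import *
f=vision.grab_frame("wrist"); s=status.state(); f["ee"]=s["ee_pos"]; f["rot"]=s["ee_rot"]; np.save("fA5.npy",f,allow_pickle=True)
cv2.imwrite("pics/wA5.png",f["color"])
print(s["ee_pos"],s["ee_rot"],s["time_s"],s["force"],s["torque"],s["gripper_width"])
g=np.load("fA4.npy",allow_pickle=True).item()
a=[cv2.cvtColor(q["color"][5:200,95:540],cv2.COLOR_BGR2GRAY).astype(np.float32) for q in (g,f)]
print(cv2.phaseCorrelate(*a,cv2.createHanningWindow(a[0].shape[::-1],cv2.CV_32F)))
sc=vision.grab_frame("scene"); cv2.imwrite("pics/s5.png",cv2.resize(sc["color"][150:300,180:440],None,fx=3,fy=3,interpolation=cv2.INTER_CUBIC))
E
```

```text
time_s: 8.93
ee_pos: [465.5, 246.7, 251.4]
ee_rot: [180.0, 0.0, -0.9]
force: [0.3, 0.2, -6.8]
gripper_width: 19.6
[465.49089313 246.69090487 251.32160872] [ 1.79985029e+02  1.63787275e-02 -9.27905523e-01] 8.975 [ 0.37107606  0.48146485 -6.95974599] [ 0.01530443  0.04858795 -0.0204552 ] 19.665161277645602
((-0.3060226504823049, -0.24896938868030816), 0.9152150899251302)
```

View pics/s5.png

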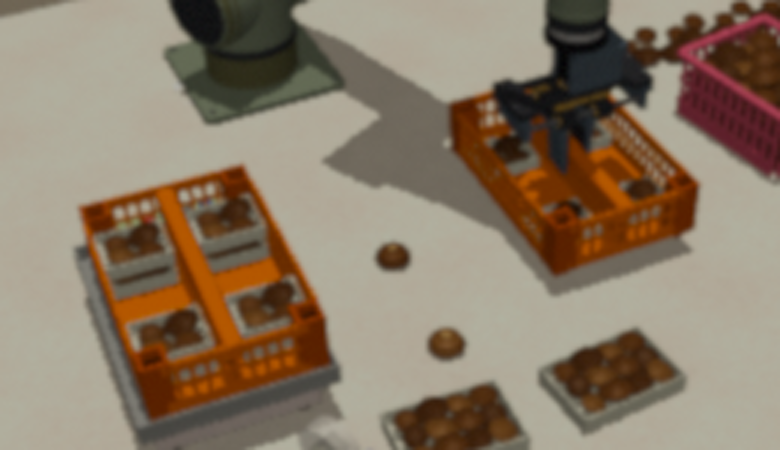

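View pics/wA5.png

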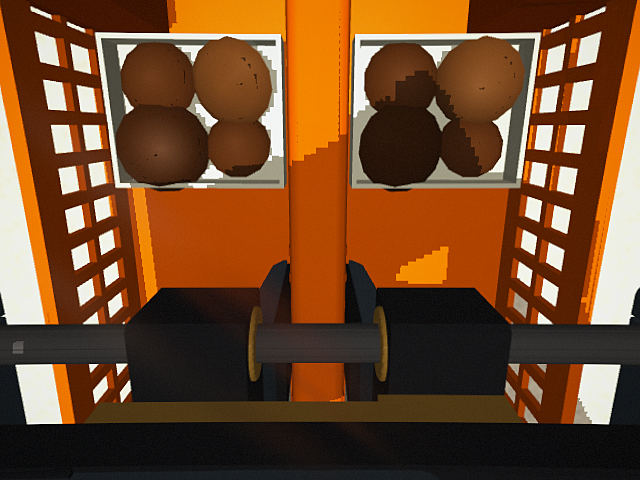

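```bash
python3 -m jog '[[0.015,0,0,-0.02,0,0,0],[0.015,0,0,-0.038,0,0,0],[0.015,0,0,-0.038,0,0,0],[0.015,0,0,-0.038,0,0,0],[0.015,0,0,-0.025,0,0,0],[0.015,0,0,-0.01,0,0,0]]' 60 && python3 -m jog '[[0.015,0.002,0.0151,0,0,0,0],[0.015,0.0037,0.03,0,0,0,0],[0.015,0.0055,0.043,0,0,0,0],[0.015,0.0065,0.052,0,0,0,0],[0.015,0.0065,0.052,0,0,0,0],[0.015,0.0065,0.052,0,0,0,0],[0.015,0.0065,0.052,0,0,0,0],[0.015,0.0065,0.052,0,0,0,0],[0.015,0.0065,0.052,0,0,0,0],[0.015,0.0055,0.043,0,0,0,0],[0.015,0.0035,0.026,0,0,0,0],[0.015,0.002,0.014,0,0,0,0]]' && python3 -m jog '[[0.015,0,0,0,0,0,0.012],[0.015,0,0,0,0,0,0.0125],[0.015,0,0,0,0,0,0],[0.015,0,0,0,0,0,0]]' && python3 - <<'E'
from h import *
f=vision.grab_frame("wrist"); s=status.state(); f["ee"]=s["ee_pos"]; f["rot"]=s["ee_rot"]; np.save("fC.npy",f,allow_pickle=True)
cv2.imwrite("pics/wC.png",f["color"])
print(s["ee_pos"],s["ee_rot"],s["time_s"],s["force"],s["torque"],s["gripper_width"])
sc=vision.grab_frame("scene"); cv2.imwrite("pics/sC.png",cv2.resize(sc["color"][120:320,150:400],None,fx=3,fy=3,interpolation=cv2.INTER_CUBIC))
E
```

```text
time_s: 9.78
ee_pos: [465.6, 246.8, 421.6]
ee_rot: [-179.9, -0.1, -0.9]
force: [0.4, -0.3, -6.3]
gripper_width: 19.5
time_s: 11.28
ee_pos: [518.2, -239.2, 418.4]
ee_rot: [-179.9, 0.2, -1.0]
force: [-0.0, 1.3, -6.6]
gripper_width: 19.9
time_s: 11.78
ee_pos: [519.0, -236.5, 420.6]
ee_rot: [180.0, -0.0, -2.3]
force: [-0.2, 0.3, -6.7]
gripper_width: 19.8
[ 518.97143615 -236.62753678  420.6620951 ] [ 1.79993738e+02 -1.37808657e-02 -2.27988398e+00] 11.825 [ 0.47135217  0.5954671  -7.00127985] [ 0.0699666  0.0119168 -0.0500403] 20.062894771106066
```

View pics/sC.png

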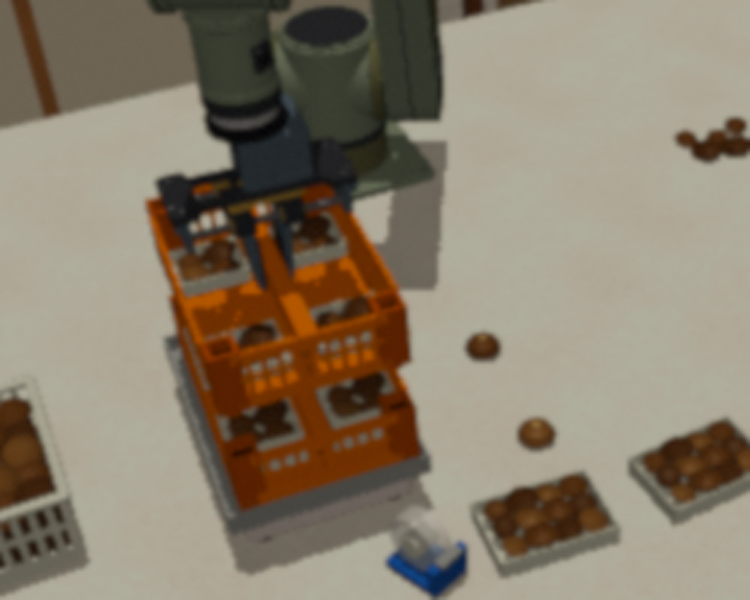

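View pics/wC.png

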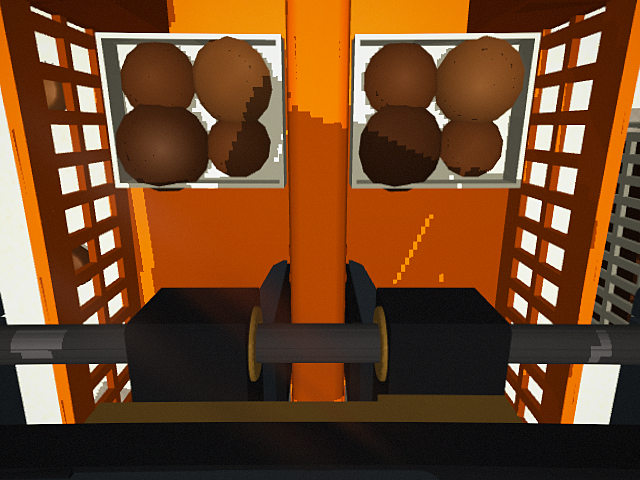

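The tray hangs straight over the lower tray. I'll trim the offset and descend to just above the rim.

```bash
python3 -m jog '[[0.015,-0.0006,0.0007,0.008,0,0,0],[0.015,0,0,0.012,0,0,0],[0.015,0,0,0.012,0,0,0],[0.015,0,0,0.007,0,0,0],[0.015,0,0,0.003,0,0,0],[0.015,0,0,0,0,0,0],[0.015,0,0,0,0,0,0]]' 60 && python3 - <<'E'
from h import *
P=[];Q=[];F=[]
for i in range(8):
    sc=vision.grab_frame("scene"); s=status.state(); P.append(s["ee_pos"]);Q.append(s["ee_rot"]);F.append(s["force"])
print(np.mean(P,0),np.std(P,0),np.array(Q)[:,2].mean(),np.mean(F,0),np.std(F,0),s["torque"],s["time_s"])
cv2.imwrite("pics/sD.png",cv2.resize(sc["color"][180:320,180:320],None,fx=4.2,fy=4.2,interpolation=cv2.INTER_CUBIC))
E
```

```text
time_s: 12.75
ee_pos: [518.5, -238.0, 378.9]
ee_rot: [180.0, -0.1, -2.3]
force: [-0.3, 0.6, -7.0]
gripper_width: 19.3
[ 518.38024453 -237.94218691  378.74620201] [0.04564123 0.01646884 0.14140537] -2.3316448172466275 [-0.1639814  -0.18122825 -6.63015203] [0.56374799 0.67908362 0.45756365] [ 0.00096933 -0.00839823  0.04898135] 13.15
```

View pics/sD.png

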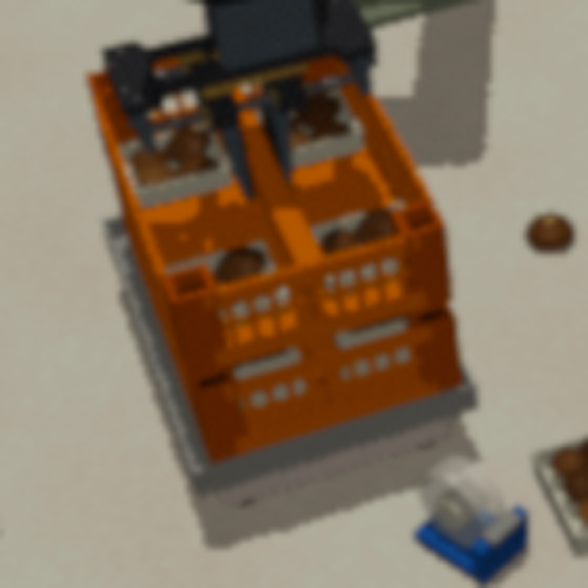

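```bash
python3 -m jog '[[0.015,0,-0.0006,0.002,0,0,0],[0.015,0,0,0.002,0,0,0],[0.015,0,0,0.001,0,0,0],[0.015,0,0,0.001,0,0,0],[0.015,0,0,0,0,0,0]]' && python3 -m jog '[[0.015,0,0,0.001,0,0,0],[0.015,0,0,0.001,0,0,0],[0.015,0,0,0,0,0,0]]' &&  python3 - <<'E'
from h import *
P=[];F=[]
for i in range(5):
    sc=vision.grab_frame("scene"); s=status.state(); P.append(s["ee_pos"]);F.append(s["force"])
print(np.mean(P,0),np.mean(F,0),s["torque"],s["time_s"])
E
```

```text
time_s: 13.78
ee_pos: [518.4, -237.3, 372.4]
ee_rot: [-180.0, 0.0, -2.3]
force: [0.0, 0.0, -6.5]
gripper_width: 19.6
time_s: 14.15
ee_pos: [518.3, -237.3, 370.4]
ee_rot: [-180.0, 0.0, -2.3]
force: [-0.7, -0.6, -6.8]
gripper_width: 19.5
[ 518.37634187 -237.34829116  370.45900879] [ 0.01822965 -0.0851892  -6.1651718 ] [ 0.00976001  0.01255293 -0.03709599] 14.4
```

Lugs should be about 2 mm below the rim with no contact force. Going on slowly.

```bash
python3 -m jog '[[0.015,0,0,0.001,0,0,0],[0.015,0,0,0.001,0,0,0],[0.015,0,0,0,0,0,0]]' && python3 -m jog '[[0.015,0,0,0.001,0,0,0],[0.015,0,0,0.001,0,0,0],[0.015,0,0,0,0,0,0]]'; python3 - <<'E'
from h import *
P=[];F=[]
for i in range(4):
    sc=vision.grab_frame("scene"); s=status.state(); P.append(s["ee_pos"]);F.append(s["force"])
print(np.mean(P,0),np.mean(F,0),s["torque"],s["time_s"])
E
```

```text
time_s: 14.78
ee_pos: [518.3, -237.3, 368.3]
ee_rot: [-180.0, 0.0, -2.3]
force: [0.3, -0.8, -7.8]
gripper_width: 20.1
time_s: 15.15
ee_pos: [518.3, -237.3, 366.3]
ee_rot: [-180.0, 0.0, -2.3]
force: [-0.4, 0.3, -7.0]
gripper_width: 19.9
[ 518.37542663 -237.34411642  366.4465589 ] [-0.29135651 -0.43094202 -6.58687369] [ 0.03106094  0.02040272 -0.02638309] 15.35
```

```bash
python3 -m jog '[[0.015,0,0,0.001,0,0,0],[0.015,0,0,0.001,0,0,0],[0.015,0,0,0,0,0,0]]' && python3 -m jog '[[0.015,0,0,0.001,0,0,0],[0.015,0,0,0,0,0,0]]'; python3 - <<'E'
from h import *
P=[];F=[]
for i in range(4):
    sc=vision.grab_frame("scene"); s=status.state(); P.append(s["ee_pos"]);F.append(s["force"])
print(np.mean(P,0),np.mean(F,0),s["torque"],s["time_s"])
E
```

```text
time_s: 15.72
ee_pos: [518.3, -237.3, 364.3]
ee_rot: [-180.0, 0.0, -2.3]
force: [0.1, -0.3, -6.0]
gripper_width: 19.9
time_s: 15.98
ee_pos: [518.3, -237.3, 363.4]
ee_rot: [-180.0, 0.0, -2.3]
force: [-0.4, -0.8, -6.5]
gripper_width: 19.7
[ 518.37300319 -237.35092841  363.46204403] [-0.25887506 -0.48443627 -6.78955603] [ 0.03962897  0.01916417 -0.00882423] 16.175
```

```bash
python3 -m jog '[[0.015,0,0,0.0005,0,0,0],[0.015,0,0,0.0005,0,0,0],[0.015,0,0,0,0,0,0]]' && python3 -m jog '[[0.015,0,0,0.0005,0,0,0],[0.015,0,0,0,0,0,0]]'; python3 - <<'E'
from h import *
P=[];F=[]
for i in range(4):
    sc=vision.grab_frame("scene"); s=status.state(); P.append(s["ee_pos"]);F.append(s["force"])
print(np.mean(P,0),np.mean(F,0),s["torque"],s["time_s"])
cv2.imwrite("pics/sE.png",cv2.resize(sc["color"][180:320,180:320],None,fx=4.2,fy=4.2,interpolation=cv2.INTER_CUBIC))
E
```

```text
time_s: 16.55
ee_pos: [518.4, -237.3, 362.4]
ee_rot: [180.0, -0.0, -2.3]
force: [0.8, -1.0, -7.0]
gripper_width: 19.6
time_s: 16.8
ee_pos: [518.3, -237.3, 362.4]
ee_rot: [180.0, -0.0, -2.3]
force: [-0.9, 0.3, -2.7]
gripper_width: 19.6
[ 518.32504568 -237.3101576   362.41069731] [-1.24510503  0.54190419 -1.70871862] [0.17170016 0.33222603 0.04782916] 17.0
```

View pics/sE.png

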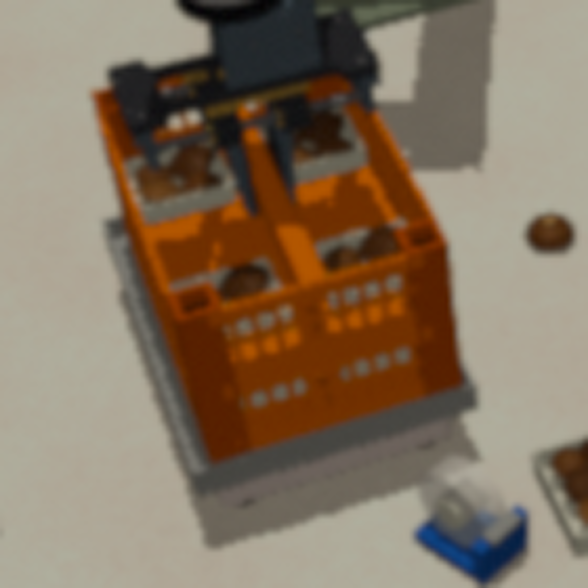

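The trays have closed up with no gap, and contact came at TCP z 362.4, the expected home height. I'll ease the last of the weight off and open.

```bash
python3 -m jog '[[0.015,0,0,0.0003,0,0,0],[0.015,0,0,0,0,0,0],[0.024,0,0,0,0,0,0],[0.03,0,0,0,0,0,0],[0.05,0,0,0,0,0,0],[0.06,0,0,0,0,0,0],[0.06,0,0,0,0,0,0],[0.06,0,0,0,0,0,0]]' && python3 -m jog '[[0.06,0,0,-0.005,0,0,0],[0.06,0,0,-0.02,0,0,0],[0.06,0,0,-0.04,0,0,0],[0.06,0,0,-0.05,0,0,0],[0.06,0,0,-0.055,0,0,0],[0.06,0,0,-0.055,0,0,0],[0.06,0,0,-0.055,0,0,0],[0.06,0,0,-0.05,0,0,0],[0.06,-0.03,0,-0.03,0,0,0],[0.06,0,0,0,0,0,0.04],[0.06,0,0,0,0,0,0],[0.06,0,0,0,0,0,0]]'; python3 - <<'E'
from h import *
f=vision.grab_frame("wrist"); cv2.imwrite("pics/wF.png",f["color"]); s=status.state(); print(s["ee_pos"],s["force"],s["time_s"])
x=fit(f,[519,-238,-0.04],216-4); print(x)
C=cloud(f)
for sx in(1,-1):
  for sy in(1,-1):
    c,q=np.cos(x[0][2]),np.sin(x[0][2]); z=[]
    for dx,dy in((12.6,0),(-12.6,0),(0,12.6),(0,-12.6)):
        l=(sx*125+dx,sy*80+dy); uv=proj(f,[[x[0][0]+c*l[0]-q*l[1],x[0][1]+q*l[0]+c*l[1],206]])[0]
        u,v=np.rint(uv).astype(int)
        if 0<=u<640 and 0<=v<480: z.append(C[v,u,2].round(1))
    print(sx,sy,z)
sc=vision.grab_frame("scene"); cv2.imwrite("pics/sF.png",cv2.resize(sc["color"][150:350,100:420],None,fx=2.4,fy=2.4,interpolation=cv2.INTER_CUBIC))
E
```

```text
time_s: 18.0
ee_pos: [518.4, -237.3, 361.6]
ee_rot: [180.0, -0.0, -2.3]
force: [-0.5, 0.8, -0.4]
gripper_width: 59.8
time_s: 19.5
ee_pos: [488.7, -236.2, 721.1]
ee_rot: [-180.0, 0.1, -4.6]
force: [0.8, -0.7, -0.2]
gripper_width: 60.0
[ 488.75979706 -236.17335204  720.99482108] [0.14239659 0.26471059 0.31152615] 19.55
(array([ 5.19056400e+02, -2.39169774e+02, -4.05721600e-02]), np.float64(-496.60577392578125), array([ 5.19105201e+02, -2.39325335e+02, -4.01068199e-02,  2.06758593e+02]), np.float64(-552.5117797851562))
1 1 [np.float64(205.9), np.float64(207.8), np.float64(205.6), np.float64(206.8)]
1 -1 [np.float64(207.3), np.float64(207.0), np.float64(207.6), np.float64(206.3)]
-1 1 [np.float64(206.0), np.float64(206.3), np.float64(535.3), np.float64(206.5)]
-1 -1 [np.float64(206.4), np.float64(206.8), np.float64(207.6), np.float64(205.7)]
```

View pics/wF.png

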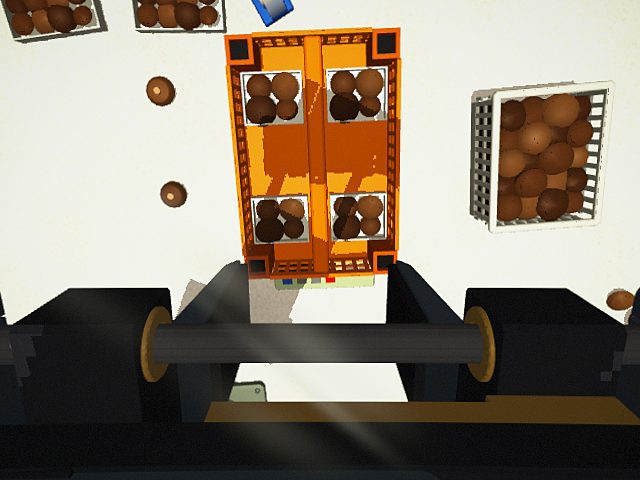

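View pics/sF.png

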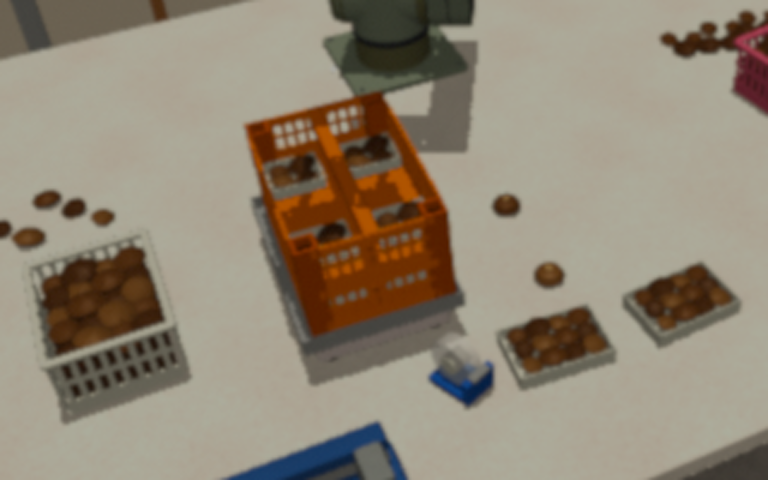

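The top tray's rim sits at about 206–207 mm at all four corners. Home is 206 mm and standing on the rim would be 216 mm, so it is level and seated, and nothing else has moved. Handing in.

```bash
python3 -c "
from workcell import ticket; print(ticket.job_done())"
```

```text
the job is handed in; nothing more can be done
None
```

The orange tray is stacked on the scale tray, all four lugs in their sockets, and the job was handed in at about 19.6 s of the 58 s allowed.

- **Grasp and carry:** I located both trays by their corner sockets in the wrist picture. The tray was gripped at the middle of its bar, weighed about 0.7 kg and hung straight. I carried it across with its lugs more than 40 mm above the lower tray's rim.
- **Setting down:** It went down in small steps with no contact force until the expected home height (362.4 mm at the tool). I then took the weight off, opened the fingers and withdrew.
- **Final checks:** The rim measures about 206–207 mm at all four corners, against 206 mm fully home and 216 mm standing on the lugs. Its centre is within about 0.6 mm, and its turn within 0.1°, of where I measured the lower tray. One depth reading at a near post hit something else (535 mm) and was ignored. I judged the bystanders unmoved by eye in the pictures, and the robot was clear, with wrist force near zero.
- **Disagreement:** The wrist and top cameras differed by 3–4 mm in absolute y. They agreed within 1 mm on the offset between the two trays, so I used that offset for the placing.

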